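# Crank a tray of pralines out of the cooling hood

### The job

Fit the loose crank handle fully down on the square spindle of the little tray conveyor and let go of it, then take it by its black knob and crank counter-clockwise (seen from above), at a steady, unhurried pace through the heavy half of each turn and without letting the weight run away or roll back, until the tray of pralines is all the way out, two full turns. Leave the handle seated on the spindle, let go, and do not shove or knock over the green pot, the jar or the brush.

Things in the scene. Friction and masses are not known exactly. Their poses are not given: they have to be found in the camera images.
- hub_mid (a point): centre of the hub of the loose crank handle, 23 mm above its underside (where to grip it). Hub: steel block 50 x 50 mm, 38 mm high, square hole 26 x 26 mm open underneath, standing upright on the bench. The flat arm (26 mm wide, 8 mm thick) lies on top of it, from 25 mm behind the hub centre to 107 mm ahead. Axes: x along the arm towards the knob, z up. About 0.45 kg, two thirds in the hub
- hub_foot (a point): centre of the underside of the same hub (mouth of its square hole), same axes
- knob_mid (a point): centre of the black knob on the handle: an upright cylinder 24 mm in diameter and 50 mm high, spinning freely on its pin, 90 mm ahead of the hub centre along the arm; this point is 73 mm above the hub's underside, the knob's foot 2 mm above the arm
- spindle_foot (a point): on the spindle's vertical axis, on the steel flange (58 mm across, 85 mm above the bench) where the hub's underside comes to rest. Here a brass square spindle 24 x 24 mm rises 24 mm, with a round cone 10 mm high on top of it. Axes turn with the spindle; its flats are square to x and y, and the hub fits in any of the four quarter turns. Yaw at the start = the conveyor's
- drive (a joint): spindle angle, rad: 0 at the start, growing counter-clockwise from above; two turns = 12.57, stop at 12.65. A hidden weight (about 0.43 N m, 5 N at the knob) is lifted in the first half of each turn, hardest a quarter turn in, and drives the spindle on in the second half; friction 0.08 N m. Rests by itself near whole turns. Never faster than 5 rad/s forward or 1.5 rad/s backward
- tray_mid (a point): middle of the white tray (84 x 150 mm) with nine dark pralines; hidden in the steel hood at the start, it slides along the conveyor's +y, 100 mm per turn of the spindle, 200 mm in all, to the red end stop
- knob: the knob itself; origin at the centre of its foot on the handle arm, z up
- handle: the whole crank handle; origin at the centre of the hub's underside, x along the arm, z up
- colour_pot: bystander: green open pot, 64 mm across, 45 mm high; origin under its centre
- jar: bystander: amber jar with white lid, 64 mm across, 85 mm high; origin under its centre
- brush: bystander: brush, 170 mm long, lying along its x axis; origin under its middle
- conveyor: the tray conveyor, fixed to the bench; origin on the bench under the spindle axis. White gearbox 140 x 140 mm, 78 mm high, centred there; from 79 to 200 mm along its +x lie the tray's rails and steel hood (hood on its -y half, 86 mm high; red end stop at its +y end)
Things that resemble listed ones, but are neither listed nor needed, are in the scene too. Of the things like the handle, leave any that is yellow; of the rest the larger one is meant.

How it is judged (in metres and radians):
On the way, in this order (a step that is already met when the one before it is completed fails the run):
1. the handle sits fully down on the spindle and has been let go (distance between hub_foot and spindle_foot below 0.006 m and angle between handle's own z axis and vertical below 0.12 rad and contact force between the fingers and handle below 0.3 N and value of joint drive below 1.5 rad), for 0.2 s.
2. held by the knob, the crank has gone over its first heavy point (value of joint drive between 3.3 and 6.3 rad and contact force between the fingers and knob above 0.3 N), for 0.05 s.
3. held by the knob, the crank has gone over its second heavy point (value of joint drive above 9.6 rad and contact force between the fingers and knob above 0.3 N), for 0.05 s.
At the end, for the whole second after the job is handed in: The spindle has been wound two full turns (to within 0.4 rad), so that the tray is out to within 7 mm of its end; it is at rest, and the handle still sits on the spindle, within 8 mm of fully down and upright within about 8 degrees, at rest and released (value of joint drive above 12.15 rad and velocity of joint drive between -0.1 and 0.1 rad/s and distance between hub_foot and spindle_foot below 0.008 m and angle between handle's own z axis and vertical below 0.15 rad and linear speed of handle below 0.03 m/s); the robot touches nothing.
It fails at once if the crank raced ahead (over 5 rad/s) (velocity of joint drive above 5 rad/s).
It fails at once if the crank rolled back (over 1.5 rad/s) (velocity of joint drive below -1.5 rad/s).
It fails at once if a bystander was shoved more than 40 mm or tipped over (distance of any of colour_pot, jar, brush from where it was at the start of the episode above 0.04 m or angle between any of colour_pot, jar's own z axis and vertical above 0.5 rad).
It also fails if it takes over 70 s, if anything falls off the work surface, if the arm or the gripper's body presses on something with over 40 N, if the wrist force passes 120 N, or if a joint passes its speed limit or range.

### The arm

A 6-joint arm with a two-finger parallel gripper is mounted at the origin on the work surface. World frame = base frame: x ahead of the robot, y to its left, z up, the work surface at z = 0. Lengths are in m, angles in degrees, forces in N, time in s.
With the tool pointing down it reaches from about 0.4 to 0.825 m from the base axis. Payload 7 kg.
Tool frame: the origin (TCP) lies midway between the tips of the shut fingers; the grasp point (between the pads) lies 19 mm behind it; z points along the fingers, y is the direction in which the jaws open and shut (so a half turn about z gives the same grasp; the last joint's range is limited). The gripper opens to 88 mm and grips with 3 to 60 N. Pads are 19 mm wide; open, the fingers measure 130 mm over their backs; the gripper's body (78 mm by 193 mm) begins 47 mm behind the grasp point.
Start: joints at [90.189, 20.546, 0.682, 0, -70.136, -16.507], TCP at [0.19, 0.648, 0.227] pointing down, gripper open.
Joint ranges: [-176.03, 176.03], [-82.01, 121.73], [-58.28, 71.71], [-173.87, 95.51], [-174.79, -0.11], [-173.66, 173.66]. Speed limits (degrees/s): [136.94, 136.94, 172.46, 180, 180, 180].

### API

Orientations are given as [roll, pitch, yaw] about the fixed x, y, z axes, in that order (R = Rz(yaw) Ry(pitch) Rx(roll)).
In Python, from plant import r gives the robot as it stands. The module is installed in compiled form; this text tells all that it offers.
- The arm moves only by the tool send_rows, never from a script. Its argument "motion" is a list of rows, each an object with "travel": the shift along the tool's x, y, z in m, a list of three; "spin": the turn about the tool's z in degrees. In form: [{"travel": [tx, ty, tz], "spin": spin}, ...]. A call has 1 to 5 rows; each row shifts and turns the pose as measured when the row begins, along the tool's axes as they then stand; what a row does not reach is not made up. A row lasts 1/12 s, in which the tool goes at most 41.7 mm and 7.16 degrees, less where a joint would pass 70% of its speed; a pose out of reach is approached as far as the arm can. A call is refused whole if a number of a shift passes 0.0417 or a number of a turn 7.16, either way. A call with a gripper value outside its range is refused whole. "gripper" is the gripper command: -1 is shut, 1 is fully open, values between are in proportion, set as the call begins (left out, the last holds). The fingers move at their own pace and stop on an object; "squeeze" is the grip in N (left out, the last holds). Time passes only in rows, so rows that do not move let the fingers close. It gives the time, the measured TCP pose, the force and the opening at its end, in the units of the state.
- r.get_state(): the state, without advancing time (a new reading comes with each control period).
- r.capture(name): name is "scene" or "top" or "wrist"; returns (picture, depth): 400x640x3 uint8, blue, green, red; 400x640 float32, m along the optical axis (not along the pixel's ray), 0 where there is no reading.
- r.get_calibration(name): a dict with "fov_y" (degrees; the focal length in pixels is half the picture's height over the tangent of half this angle, whatever the lens; pixels are square), "cx", "cy" (the principal point, pixels), "origin" and "orientation" of the camera in the world. Camera axes: x right, y down, z forward; pixel columns grow to the right and rows downward; lengths in m; the calibration is good to about 2 mm. A picture is of the moment at which its call begins: read the wrist's pose just before it. get_calibration takes no time and is no camera call; for the wrist camera it gives the pose at the moment of the call.
- r.close_job(): hands the job in, once; it reports no verdict.
Trained networks look in the newest picture that a camera, given by its name, has taken for a name from the list of things; names that differ only in an ending like _2 or _b are one class to them, and where a whole thing is asked for, a point or a joint stands for the part that bears it (a point fixed in the world has none). Each returns a list of dicts, best first, with "conf" (0 to 1); they miss things now and then, are a little off and sometimes report something else, mostly with a low value. They report only what shows in the picture. A call takes as long as a camera call. They do not tell look-alikes from the thing itself.
- r.boxes_of(camera, target): "at" ([x, y, z] in m, in the coordinates of the camera as it stood for that picture, good to about 4 mm: the middle of the surface that is visible of it).
- r.pinpoint(camera, target): "at" ([x, y, z] in m, in the coordinates of the camera as it stood for that picture, good to about 4 mm: a listed point, or the origin of a listed thing).
The state is a dict: "time_s": time; "joints": joint angles; "qd": joint speeds; "joint_torque": joint torques, N m; "tcp_pos": TCP position; "eef_rot": TCP orientation; "contact_force": force on the tool from outside, world axes, zero at the start; "moment": the same for the moment, N m; "gripper_width": finger opening in m.
Only numpy, scipy, OpenCV 4.12 (cv2) and the standard library are available. Lean on these libraries where they do the work, as an engineer would, in place of code of your own. Each camera call takes 0.05 s, during which the arm holds its last target. There are 200 camera calls.

## Working session

There is one attempt and no reset: what is moved stays moved. The work goes in short steps, Python scripts to look and compute and a tool call to move; the robot and the scene stay as the last step left them, time stands still between calls to the robot, and variables do not carry over. Pictures are saved under pics/ and viewed, about 8 in all and at most 12, crops included, and the job is handed in when it is done.

Besides the shell and the picture viewer there is one more tool, called after "Call:" as a command line: name --argument value ..., lists and objects as JSON in quotes. send_rows: Moves the arm, as the interface text tells. Its arguments: {"type":"object","properties":{"motion":{"type":"array"},"gripper":{"type":"number"},"squeeze":{"type":"number"}},"required":["motion"]}

```bash
mkdir -p pics; cat > h.py <<'E'
import numpy as np, cv2
from scipy.spatial.transform import Rotation as R
from plant import r
def cam(name):
    c=r.get_calibration(name); f=200/np.tan(np.radians(c["fov_y"])/2)
    return c,f
def rot(c):
    o=np.array(c["orientation"],float)
    return R.from_euler("xyz",o,degrees=True).as_matrix() if o.size==3 else o.reshape(3,3)
def w(c,p): return rot(c)@np.array(p)+np.array(c["origin"])
def px(c,f,p): return (round(c["cx"]+f*p[0]/p[2]),round(c["cy"]+f*p[1]/p[2]))
def look(name,targets,pin=True):
    c,f=cam(name); im,d=r.capture(name)
    for t in targets:
        for o in (r.pinpoint if pin else r.boxes_of)(name,t):
            if o["conf"]>.25: print(name,t,round(o["conf"],2),px(c,f,o["at"]),w(c,o["at"]).round(4), o)  if len(o)>2 else print(name,t,round(o["conf"],2),px(c,f,o["at"]),w(c,o["at"]).round(4))
    return c,f,im,d
E
python3 - <<'E'
from h import *
print(r.get_state())
for n in("top","scene"):
    print(r.get_calibration(n))
    c,f,im,d=look(n,["hub_foot","knob_mid","spindle_foot","colour_pot","jar","brush","conveyor"])
    cv2.imwrite(f"pics/{n}0.png",im)
E
```

```text
{'time_s': 0.0, 'joints': array([ 9.01877637e+01,  2.05915213e+01,  6.35167400e-01, -2.00943457e-02,
       -7.01343284e+01, -1.65068855e+01]), 'qd': array([-0.11143586, -0.06600649, -0.01813146, -0.04465782,  0.16439414,
        0.03809234]), 'joint_torque': array([-2.37888671e-03, -5.82723463e+01,  2.93076038e+01,  6.99756458e+00,
        7.07656582e-03, -1.57113959e-04]), 'tcp_pos': array([0.18955489, 0.64735015, 0.22563236]), 'eef_rot': array([ 1.79907687e+02, -7.65662815e-03, -1.63259590e+01]), 'contact_force': array([ 0.10229348, -0.30761037,  0.52850745]), 'moment': array([ 0.00347668, -0.0246994 , -0.06324136]), 'gripper_width': 0.08768748843435312}
{'fov_y': 44.42874623074101, 'cx': 316.0307362638105, 'cy': 196.63190991013454, 'origin': array([ 0.42182462, -0.00835764,  1.36872527]), 'orientation': array([-173.12619793,    0.26632081,  -89.31170665])}
top hub_foot 0.97 (239, 192) [ 0.5963  0.2171 -0.0014]
top hub_foot 0.82 (270, 243) [ 0.4561  0.1271 -0.0023]
top hub_foot 0.67 (233, 257) [0.4154 0.2276 0.0007]
top knob_mid 0.62 (291, 254) [0.4242 0.0634 0.0594]
top knob_mid 
[... 774 characters left out ...]
t 0.92 (402, 242) [0.5986 0.2155 0.0017]
scene hub_foot 0.65 (369, 205) [0.4585 0.1264 0.0026]
scene knob_mid 0.67 (406, 161) [0.3292 0.2426 0.0661]
scene knob_mid 0.62 (297, 221) [ 0.5291 -0.0899  0.0031]
scene knob_mid 0.59 (409, 203) [0.5085 0.2349 0.0701]
scene knob_mid 0.37 (349, 186) [0.4294 0.0622 0.0556]
scene knob_mid 0.36 (401, 198) [ 0.4251  0.2265 -0.0024]
scene spindle_foot 0.5 (297, 203) [ 0.5326 -0.0874  0.0868]
scene colour_pot 0.79 (253, 182) [ 0.3691 -0.2415  0.0028]
scene jar 0.67 (219, 197) [ 0.4361 -0.3379  0.002 ]
scene brush 0.64 (458, 272) [0.6981 0.361  0.0032]
scene brush 0.45 (402, 193) [0.4239 0.2282 0.0205]
scene conveyor 0.91 (298, 221) [ 0.527  -0.0884  0.0018]
```

```bash
python3 - <<'E'
import cv2
a=cv2.imread("pics/top0.png")[130:330,160:480]
cv2.imwrite("pics/topc.png",cv2.resize(a,None,fx=2.5,fy=2.5,interpolation=cv2.INTER_CUBIC))
E
```

```text
(no output)
```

View pics/topc.png

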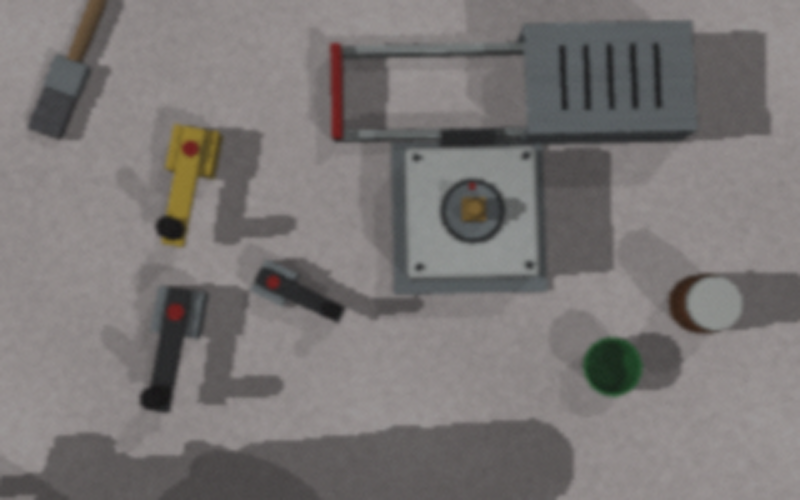

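Call:
send_rows --motion '[{"travel": [0.028,0.028,0],"spin": 0},{"travel": [0.028,0.028,0],"spin": 0},{"travel": [0.028,0.028,0],"spin": 0},{"travel": [0.028,0.028,0],"spin": 0},{"travel": [0.028,0.028,0],"spin": 0}]' --gripper 1 --squeeze 30

```text
time_s: 1.22
tcp_pos: [0.2842, 0.474, 0.2234]
eef_rot: [179.9, -0.0, -15.9]
contact_force: [0.9, 0.4, -0.4]
gripper_width: 0.0875
```

Call:
send_rows --motion '[{"travel": [0.028,0.028,0],"spin": 0},{"travel": [0.028,0.028,0],"spin": 0},{"travel": [0.028,0.028,0],"spin": 0},{"travel": [0.028,0.028,0],"spin": 0},{"travel": [0.028,0.028,0],"spin": 0}]'

```text
time_s: 1.63
tcp_pos: [0.3833, 0.2921, 0.225]
eef_rot: [-179.9, -0.1, -15.7]
contact_force: [0.9, -0.2, -0.6]
gripper_width: 0.0874
```

Call:
send_rows --motion '[{"travel": [0.027,0.027,0],"spin": -6},{"travel": [0.027,0.027,0],"spin": 0},{"travel": [0,0,0],"spin": 0},{"travel": [0,0,0],"spin": 0}]'

```text
time_s: 1.97
tcp_pos: [0.4273, 0.2175, 0.2268]
eef_rot: [-179.8, -0.2, -9.9]
contact_force: [-0.2, 0.8, 0.4]
gripper_width: 0.0878
```

```bash
python3 - <<'E'
from h import *
s=r.get_state(); print(s["tcp_pos"],s["eef_rot"],s["joints"].round(1)); print(r.get_calibration("wrist"))
c,f,im,d=look("wrist",["hub_foot","hub_mid","knob_mid","handle"])
cv2.imwrite("pics/w1.png",im); np.save("w1d.npy",d)
E
```

```text
[0.4273346  0.21747285 0.22681625] [-179.75177374   -0.23043464   -9.86515264] [ 50.6   1.6 -23.4   0.1 -64.7  29.5]
{'fov_y': 62.67690242750989, 'cx': 319.2221596004479, 'cy': 194.6809201462796, 'origin': array([0.50319783, 0.20311358, 0.38462472]), 'orientation': array([163.81395548,   0.2505547 , -99.88892762])}
wrist hub_foot 0.7 (393, 127) [0.4588 0.1271 0.0007]
wrist hub_mid 0.97 (395, 129) [0.4581 0.1268 0.0128]
wrist hub_mid 0.67 (311, 178) [0.4205 0.2288 0.0227]
wrist hub_mid 0.58 (288, 3) [0.598  0.2189 0.0226]
wrist knob_mid 0.72 (310, 268) [0.3359 0.2436 0.0716]
wrist knob_mid 0.68 (289, 97) [0.51  0.231 0.071]
wrist knob_mid 0.65 (472, 154) [0.4258 0.0639 0.0602]
wrist handle 0.87 (292, 9) [ 0.5997  0.2176 -0.0068]
wrist handle 0.85 (394, 128) [ 0.4569  0.1252 -0.0038]
wrist handle 0.56 (308, 172) [0.4239 0.2324 0.0023]
```

View pics/w1.png

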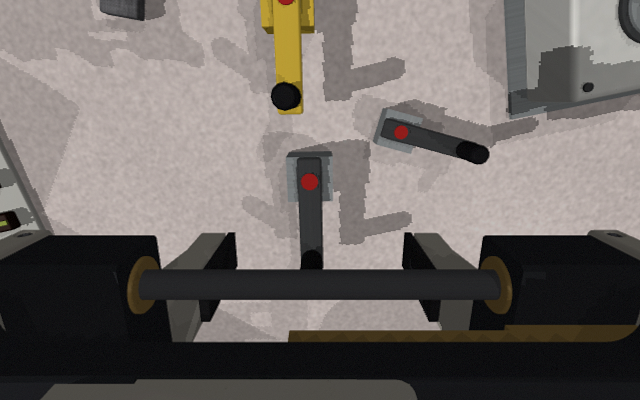

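```bash
cat >> h.py <<'E'
def cloud(c,f,d):
    v,u=np.mgrid[0:400,0:640]
    p=np.stack([(u-c["cx"])*d/f,(v-c["cy"])*d/f,d],-1)
    return p@rot(c).T+np.array(c["origin"])
def rect(P,m):
    (cx,cy),(a,b),th=cv2.minAreaRect((P[m][:,:2]*1000).astype(np.float32)); return (round(cx,1),round(cy,1)),(round(a,1),round(b,1)),round(th,1),m.sum()
E
python3 - <<'E'
from h import *
c,f=cam("wrist"); im=cv2.imread("pics/w1.png"); d=np.load("w1d.npy"); P=cloud(c,f,d)
b=im.astype(int); red=(b[...,2]>110)&(b[...,1]<60)&(b[...,0]<60)&(d>0)
n,l,s,ct=cv2.connectedComponentsWithStats(red.astype(np.uint8))
for i in range(1,n):
    if s[i][4]>20: print(ct[i],s[i],np.median(P[l==i],0).round(4),P[l==i].mean(0).round(4))
box=np.zeros_like(red); box[140:245,270:345]=True
z=P[...,2]
print(np.histogram(z[box&(d>0)],bins=np.arange(-.01,.12,.005)))
arm=box&(z>.040)&(z<.052); print("arm",rect(P,arm))
hub=box&(z>.032)&(z<.040); print("hubtop",rect(P,hub)); print("both",rect(P,box&(z>.032)&(z<.052)))
A=P[arm][:,:2]; e=np.linalg.svd(A-A.mean(0),full_matrices=False)[2][0]; print("dir",np.degrees(np.arctan2(e[1],e[0])))
E
```

```text
[285.     1.36] [278   0  15   5  50] [0.5923 0.2241 0.0468] [0.5923 0.224  0.0467]
[400.85507246 131.86956522] [395 126  13  13 138] [0.4559 0.129  0.0364] [0.4559 0.129  0.0365]
[309.08372093 181.32093023] [301 174  17  16 215] [0.4221 0.232  0.0471] [0.422  0.2319 0.0471]
(array([   0, 4104,  475,   29,   29,   27,   38,   32,   45,  983, 1072,
       1009,    0,    0,    0,    0,    0,    0,    0,    0,    0,    0,
          0,    0,    0]), array([-0.01 , -0.005,  0.   ,  0.005,  0.01 ,  0.015,  0.02 ,  0.025,
        0.03 ,  0.035,  0.04 ,  0.045,  0.05 ,  0.055,  0.06 ,  0.065,
        0.07 ,  0.075,  0.08 ,  0.085,  0.09 ,  0.095,  0.1  ,  0.105,
        0.11 ,  0.115]))
arm ((397.7, 235.3), (25.9, 99.3), 81.6, np.int64(2081))
hubtop ((422.2, 231.8), (50.1, 50.2), 82.1, np.int64(1014))
both ((397.8, 235.9), (49.9, 99.5), 81.1, np.int64(3095))
dir 171.54534017768472
```

Call:
send_rows --motion '[{"travel": [-0.0075,-0.0135,0.02],"spin": -1.6},{"travel": [0,0,0.03],"spin": 0},{"travel": [0,0,0.03],"spin": 0},{"travel": [0,0,0.03],"spin": 0},{"travel": [0,0,0],"spin": 0}]'

```text
time_s: 2.63
tcp_pos: [0.4207, 0.2432, 0.1156]
eef_rot: [-179.4, -0.5, -7.4]
contact_force: [-1.2, -0.8, -0.7]
gripper_width: 0.0879
```

Call:
send_rows --motion '[{"travel": [0,0,0],"spin": 0},{"travel": [0,0,0],"spin": 0}]'

```text
time_s: 2.8
tcp_pos: [0.4199, 0.2446, 0.116]
eef_rot: [-179.6, -0.4, -7.1]
contact_force: [-0.9, -0.3, 0.4]
gripper_width: 0.0875
```

```bash
python3 - <<'E'
from h import *
for i in range(6):
    s=r.get_state(); print(s["tcp_pos"].round(4),s["eef_rot"].round(2)); c,f=cam("wrist"); im,d=r.capture("wrist"); P=cloud(c,f,d)
    b=im.astype(int); red=(b[...,2]>110)&(b[...,1]<60)&(b[...,0]<60)&(d>0)&(np.abs(P[...,0]-.42)<.02)&(np.abs(P[...,1]-.235)<.03)
    v,u=np.nonzero(red); print(c["origin"].round(4), u.mean().round(1) if len(u) else 0, v.mean().round(1) if len(u) else 0,P[red].mean(0).round(4))
z=P[...,2]; box=(np.abs(P[...,0]-.42)<.04)&(np.abs(P[...,1]-.233)<.04)&(z>.032)&(z<.052)
print(rect(P,box),rect(P,box&(z>.042)),rect(P,box&(z<.042)))
cv2.imwrite("pics/w2.png",im)
E
```

```text
[0.4199 0.2446 0.116 ] [-179.57   -0.44   -7.14]
[0.4957 0.2334 0.2741] 339.4 203.2 [0.4233 0.2295 0.0474]
[0.4205 0.245  0.1167] [-179.49   -0.49   -7.14]
[0.4961 0.2336 0.2748] 340.2 203.7 [0.4233 0.2295 0.0473]
[0.4208 0.2451 0.117 ] [-179.43   -0.53   -7.16]
[0.4963 0.2335 0.2752] 340.5 204.0 [0.4234 0.2294 0.0474]
[0.4209 0.245  0.1171] [-179.4    -0.54   -7.18]
[0.4963 0.2333 0.2753] 340.4 204.1 [0.4234 0.2295 0.0474]
[0.4209 0.2448 0.117 ] [-179.39   -0.54   -7.2 ]
[0.4963 0.2331 0.2752] 340.1 204.1 [0.4233 0.2295 0.0473]
[0.4208 0.2446 0.1168] [-179.41   -0.53   -7.22]
[0.4963 0.2329 0.275 ] 339.8 204.1 [0.4234 0.2295 0.0473]
((413.2, 230.8), (50.1, 70.9), 81.2, np.int64(5164)) ((413.2, 230.8), (26.0, 70.8), 81.3, np.int64(3053)) ((416.7, 230.3), (50.1, 63.7), 81.2, np.int64(2111))
```

View pics/w2.png

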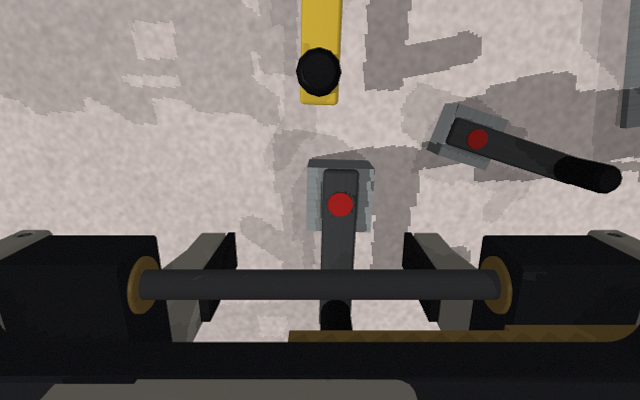

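Call:
send_rows --motion '[{"travel": [0.0045,0.0147,0.01],"spin": 1.6},{"travel": [0,0,0.02],"spin": 0},{"travel": [0,0,0.02],"spin": 0},{"travel": [0,0,0],"spin": 0}]'

```text
time_s: 3.43
tcp_pos: [0.4264, 0.2312, 0.0694]
eef_rot: [-178.9, -0.8, -8.9]
contact_force: [-1.0, -1.0, -0.3]
gripper_width: 0.0878
```

```bash
cat >> h.py <<'E'
def st(n=3):
    for i in range(n): r.capture("wrist")
    s=r.get_state(); print(round(s["time_s"],2),s["tcp_pos"].round(4),s["eef_rot"].round(2),"F",s["contact_force"].round(1),"M",s["moment"].round(2),"w",round(s["gripper_width"],4)); return s
E
python3 - <<'E'
from h import *
st()
E
```

```text
3.58 [0.428  0.233  0.0725] [-178.74   -0.97   -8.85] F [ 0.1 -0.1 -0.5] M [-0.07  0.05 -0.02] w 0.0875
```

Call:
send_rows --motion '[{"travel": [-0.005,0.0055,0.02],"spin": 0},{"travel": [0,0,0.02],"spin": 0},{"travel": [0,0,0.02],"spin": 0},{"travel": [0,0,0.004],"spin": 0}]'

```text
time_s: 3.92
tcp_pos: [0.4279, 0.2348, 0.0141]
eef_rot: [-178.0, -1.4, -8.8]
contact_force: [-0.6, -0.3, 0.1]
gripper_width: 0.0879
```

```bash
python3 - <<'E'
from h import *
st()
E
```

```text
4.07 [0.429  0.2358 0.0162] [-177.94   -1.53   -8.72] F [0.4 0.9 0.2] M [-0.13  0.12 -0.02] w 0.0877
```

Call:
send_rows --motion '[{"travel": [-0.0046,0.0071,-0.02],"spin": 0},{"travel": [0,0,-0.02],"spin": 0},{"travel": [0,0,-0.02],"spin": 0}]'

```text
time_s: 4.32
tcp_pos: [0.4207, 0.2268, 0.0777]
eef_rot: [-178.2, -1.4, -8.7]
contact_force: [0.7, -0.1, 0.0]
gripper_width: 0.0875
```

```bash
python3 - <<'E'
from h import *
for i in range(4): st(1)
E
```

```text
4.37 [0.4224 0.2283 0.0819] [-177.9    -1.63   -8.65] F [0.1 1.4 4.1] M [ 0.11 -0.2   0.04] w 0.0875
4.42 [0.4226 0.2288 0.0805] [-177.82   -1.65   -8.67] F [ 0.2  0.2 -0.1] M [-0.05  0.04 -0.02] w 0.0875
4.47 [0.422  0.2282 0.0789] [-177.89   -1.58   -8.7 ] F [-0.6  0.  -0.7] M [-0.14  0.06  0.06] w 0.0878
4.52 [0.4213 0.2276 0.0776] [-177.99   -1.5    -8.72] F [-0.8  0.1 -0.3] M [-0.13  0.1  -0.01] w 0.0877
```

Call:
send_rows --motion '[{"travel": [-0.002,0.004,0.035],"spin": 0},{"travel": [0,0,0.035],"spin": 0}]'

```text
time_s: 4.68
tcp_pos: [0.4251, 0.2309, 0.0134]
eef_rot: [-177.2, -2.0, -8.7]
contact_force: [0.3, 0.6, -0.1]
gripper_width: 0.0873
```

```bash
python3 - <<'E'
from h import *
for i in range(4): st(1)
E
```

```text
4.73 [0.4233 0.2289 0.0074] [-177.6    -1.75   -8.69] F [-1.9 -1.  -5.4] M [-0.38  0.38  0.  ] w 0.0875
4.78 [0.4228 0.2281 0.0092] [-177.79   -1.66   -8.66] F [-0.3 -1.   1.1] M [-0.25  0.22  0.01] w 0.0875
4.83 [0.4236 0.2288 0.0111] [-177.73   -1.73   -8.63] F [-0.2  0.7  0. ] M [-0.11  0.11 -0.01] w 0.0876
4.88 [0.4244 0.2298 0.0125] [-177.6    -1.82   -8.61] F [-0.4  0.3 -0.2] M [-0.06  0.1   0.01] w 0.0878
```

Call:
send_rows --motion '[{"travel": [-0.001,0,0.008],"spin": 0}]' --gripper -1 --squeeze 40

```text
time_s: 4.97
tcp_pos: [0.4249, 0.2315, 0.0065]
eef_rot: [-177.5, -1.9, -8.6]
contact_force: [1.1, -0.5, 0.8]
gripper_width: 0.0848
```

```bash
python3 - <<'E'
from h import *
for i in range(5): st(2)
E
```

```text
5.07 [0.4238 0.2304 0.0049] [-177.57   -1.83   -8.61] F [ 0.3 -0.3  0.4] M [-0.2   0.2   0.07] w 0.0783
5.17 [0.4239 0.2305 0.0052] [-177.55   -1.85   -8.6 ] F [ 0.3 -0.6  0.6] M [-0.11  0.12  0.07] w 0.0703
5.27 [0.424  0.2306 0.0052] [-177.54   -1.85   -8.6 ] F [ 0.1  0.6 -0.2] M [-0.17  0.15 -0.  ] w 0.0624
5.37 [0.4239 0.2304 0.005 ] [-177.55   -1.84   -8.61] F [-0.2 -0.5  0.3] M [-0.2   0.15 -0.02] w 0.0545
5.47 [0.4239 0.2304 0.005 ] [-177.57   -1.84   -8.6 ] F [-1.4  0.5  4.9] M [-0.34  0.64 -0.03] w 0.0504
```

Call:
send_rows --motion '[{"travel": [0,0,-0.04],"spin": 0},{"travel": [0,0,-0.04],"spin": 0},{"travel": [0,0,-0.04],"spin": 0},{"travel": [0,0,-0.04],"spin": 0}]'

```text
time_s: 5.8
tcp_pos: [0.412, 0.2182, 0.1579]
eef_rot: [-179.0, -0.9, -8.7]
contact_force: [1.1, -0.2, -4.3]
gripper_width: 0.0499
```

```bash
python3 - <<'E'
from h import *
for i in range(3): s=st(2)
print(s["joints"].round(1))
E
```

```text
5.9 [0.4155 0.2216 0.1632] [-178.38   -1.34   -8.66] F [ 0.5  1.4 -3.5] M [ 0.09 -0.14 -0.  ] w 0.05
6.0 [0.4129 0.2195 0.1577] [-178.71   -1.02   -8.74] F [-0.3 -1.  -5.1] M [-0.21  0.13  0.  ] w 0.0499
6.1 [0.412  0.2184 0.1556] [-178.95   -0.88   -8.74] F [-0.6  0.3 -2.8] M [-0.14  0.05 -0.04] w 0.05
[ 52.4   3.4 -31.7   0.3 -53.5  28.6]
```

Call:
send_rows --motion '[{"travel": [0.0123,0.036,-0.001],"spin": 0},{"travel": [0.0123,0.036,-0.001],"spin": 0},{"travel": [0.0123,0.036,-0.001],"spin": 0},{"travel": [0.0123,0.036,-0.001],"spin": 0},{"travel": [0.0123,0.036,-0.001],"spin": 0}]'

```text
time_s: 6.52
tcp_pos: [0.442, 0.0288, 0.1499]
eef_rot: [-179.5, -0.2, -8.1]
contact_force: [1.4, 0.0, -3.9]
gripper_width: 0.0499
```

```bash
python3 - <<'E'
from h import *
for i in range(2): s=st(2)
print(s["joints"].round(1))
E
```

```text
6.62 [0.4416 0.0256 0.1493] [-1.796e+02 -1.000e-01 -8.460e+00] F [-0.1  1.4 -3.6] M [ 0.03  0.01 -0.02] w 0.0499
6.72 [0.4423 0.029  0.1499] [-179.51   -0.2    -8.35] F [-0.6 -0.3 -2.9] M [-0.01 -0.05  0.07] w 0.0499
[ 29.1   2.1 -33.7  -0.3 -53.7  52.7]
```

Call:
send_rows --motion '[{"travel": [0.013,0.037,-0.005],"spin": 0},{"travel": [0.013,0.037,-0.005],"spin": 0},{"travel": [0.013,0.037,-0.005],"spin": 0},{"travel": [0,0,0],"spin": -7}]'

```text
time_s: 7.05
tcp_pos: [0.4654, -0.0847, 0.1605]
eef_rot: [-179.6, 0.1, -0.7]
contact_force: [1.4, 0.0, -2.0]
gripper_width: 0.0497
```

```bash
python3 - <<'E'
from h import *
for i in range(2): s=st(2)
c,f,im,d=look("wrist",["spindle_foot","conveyor","hub_foot"])
print(c["origin"],c["orientation"])
cv2.imwrite("pics/w3.png",im); np.save("w3d.npy",d); np.save("w3c.npy",c,allow_pickle=True)
E
```

```text
7.15 [ 0.4642 -0.0816  0.1597] [-1.7955e+02  1.7000e-01 -5.4000e-01] F [-0.3  0.7 -3.4] M [-0.03 -0.1  -0.  ] w 0.0498
7.25 [ 0.4641 -0.0803  0.16  ] [-1.7954e+02  1.3000e-01 -7.5000e-01] F [-0.8  0.3 -3.7] M [-0.04 -0.01  0.02] w 0.0501
wrist spindle_foot 0.98 (330, 106) [ 0.5364 -0.0886  0.0855]
wrist conveyor 0.95 (324, 104) [ 0.5363 -0.0847 -0.0009]
wrist hub_foot 0.62 (112, 185) [0.4608 0.1277 0.0007]
[ 0.54222266 -0.08332205  0.31732457] [163.4512345    0.46441669 -90.77257905]
```

View pics/w3.png

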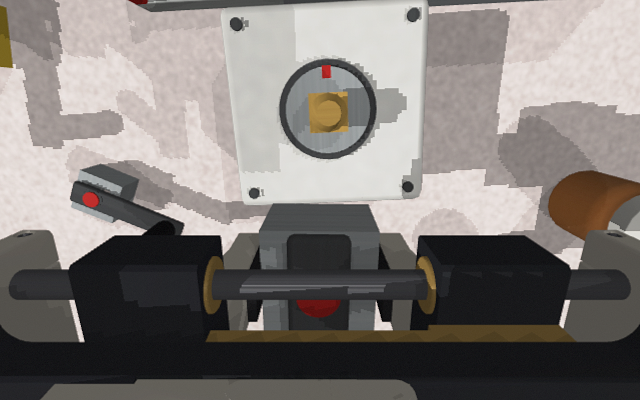

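```bash
cat > meas.py <<'E'
from h import *
def meas(save=None):
    s=st(2); c,f=cam("wrist"); im,d=r.capture("wrist"); P=cloud(c,f,d); z=P[...,2]; x=P[...,0]; y=P[...,1]
    T=s["tcp_pos"]; b=im.astype(int)
    m=(abs(x-.535)<.045)&(abs(y+.086)<.045)&(d>0)
    print("hist",np.histogram(z[m],bins=np.arange(.07,.13,.004)))
    sq=m&(z>.104)&(z<.1125); print("square top",rect(P,sq))
    brass=m&(z>.104)&(abs(x-.535)<.03); print("brass",rect(P,brass))
    gb=(abs(x-.535)<.1)&(abs(y+.086)<.1)&(z>.072)&(z<.082); print("gearbox",rect(P,gb))
    fl=m&(z>.0825)&(z<.089); print("flange",rect(P,fl)); p=(P[fl][:,:2]*1000).astype(np.float32)
    print("circle",cv2.minEnclosingCircle(p))
    h=(z>T[2]+.015)&(z<T[2]+.06)&(abs(y-T[1])<.035)&(x>T[0]-.02)&(x<T[0]+.04)
    print("hub z",np.histogram(z[h]-T[2],bins=np.arange(.015,.06,.003)))
    top=h&(abs(z-T[2]-.033)<.004)
    return s,c,im,d,P
E
python3 - <<'E'
from meas import *
s,c,im,d,P=meas()
np.save("P3.npy",P); cv2.imwrite("pics/w3b.png",im)
# profile down the held hub
for u in (275,320,365):
    print(u,[(v,*(P[v,u]*1000).round(0)) for v in range(200,272,6)])
for v in (245,255,262): print(v,[(u,*(P[v,u]*1000).round(0)) for u in range(230,410,8)])
E
```

```text
7.55 [ 0.4646 -0.0804  0.161 ] [-1.7953e+02  2.0000e-02 -5.4000e-01] F [-0.4  0.4 -4.6] M [-0.08 -0.07  0.01] w 0.0501
hist (array([   0, 7455, 3200, 4399,   31,    0,    0,    0,    0,  506,  275,
        369,  378,    0]), array([0.07 , 0.074, 0.078, 0.082, 0.086, 0.09 , 0.094, 0.098, 0.102,
       0.106, 0.11 , 0.114, 0.118, 0.122, 0.126]))
square top ((533.2, -87.1), (24.0, 24.0), 1.9, np.int64(678))
brass ((525.3, -85.6), (40.6, 89.2), 0.0, np.int64(2435))
gearbox ((533.3, -87.1), (139.4, 139.6), 1.8, np.int64(32195))
flange ((532.7, -86.4), (64.8, 65.2), 9.3, np.int64(4183))
circle ((533.34521484375, -86.98472595214844), 33.62965774536133)
hub z (array([ 348,  445,  404,  353,  433, 3710,  484,  876, 3034,  465,  453,
        122,  137,  137]), array([0.015, 0.018, 0.021, 0.024, 0.027, 0.03 , 0.033, 0.036, 0.039,
       0.042, 0.045, 0.048, 0.051, 0.054, 0.057]))
275 [(200, np.float64(467.0), np.float64(-46.0), np.float64(78.0)), (206, np.float64(490.0), np.float64(-59.0), np.float64(161.0)), (212, np.float64(490.0), np.float64(-60.0), np.float64(169.0)), (218, np.float64(490.0
[... 5855 characters left out ...]
float64(480.0), np.float64(-84.0), np.float64(201.0)), (334, np.float64(480.0), np.float64(-87.0), np.float64(201.0)), (342, np.float64(479.0), np.float64(-91.0), np.float64(200.0)), (350, np.float64(479.0), np.float64(-94.0), np.float64(199.0)), (358, np.float64(476.0), np.float64(-98.0), np.float64(194.0)), (366, np.float64(476.0), np.float64(-101.0), np.float64(193.0)), (374, np.float64(475.0), np.float64(-105.0), np.float64(193.0)), (382, np.float64(476.0), np.float64(-108.0), np.float64(194.0)), (390, np.float64(477.0), np.float64(-111.0), np.float64(195.0)), (398, np.float64(477.0), np.float64(-114.0), np.float64(195.0)), (406, np.float64(476.0), np.float64(-118.0), np.float64(195.0))]
```

```bash
python3 - <<'E'
from h import *
P=np.load("P3.npy"); x,y,z=P[...,0],P[...,1],P[...,2]
f=(abs(x-.4895)<.0015)&(z>.162)&(z<.188)&(abs(y+.081)<.04)
p=P[f]; k=np.polyfit(p[:,1],p[:,0],1); kz=np.polyfit(p[:,2],p[:,0],1)
print("face yaw",-np.degrees(np.arctan(k[0])),"tilt x/z deg",np.degrees(np.arctan(kz[0])),"x at mid",np.median(p[:,0]),"y range",np.percentile(p[:,1],[0.3,50,99.7]))
for a,b in((.1905,.195),(.1985,.203)):
    t=(z>a)&(z<b)&(abs(y+.081)<.028)&(x>.47)&(x<.492); q=P[t]; print(rect(P,t), "tilt y->z, x->z",np.degrees(np.linalg.lstsq(np.c_[q[:,:2],np.ones(len(q))],q[:,2],rcond=None)[0][:2]))
E
```

```text
face yaw -0.8517004270597327 tilt x/z deg 0.568666225838767 x at mid 0.48967316381406417 y range [-0.10642698 -0.08173355 -0.05679693]
((481.3, -81.1), (55.9, 18.5), 89.1, np.int64(2606)) tilt y->z, x->z [-1.67483798 -0.4163052 ]
((483.3, -80.4), (54.5, 14.8), 89.7, np.int64(1998)) tilt y->z, x->z [-3.77434771 -0.28280458]
```

Call:
send_rows --motion '[{"travel": [0.0345,0.0025,0],"spin": -1.3},{"travel": [0.0345,0.0025,0],"spin": -1.3}]'

```text
time_s: 7.77
tcp_pos: [0.5293, -0.0846, 0.1617]
eef_rot: [-179.4, 0.1, 2.1]
contact_force: [0.9, 0.2, -3.1]
gripper_width: 0.0499
```

```bash
python3 - <<'E'
from h import *
for i in range(3): s=st(3)
E
```

```text
7.92 [ 0.5304 -0.0847  0.1603] [-179.47    0.18    2.01] F [-1.4  0.9 -3.5] M [-0.08  0.07  0.03] w 0.05
8.07 [ 0.5278 -0.0848  0.1605] [-179.45    0.22    2.  ] F [ 0.3  0.1 -3.6] M [-0.07 -0.04 -0.01] w 0.05
8.22 [ 0.5281 -0.0849  0.1611] [-1.7945e+02  1.5000e-01  2.0200e+00] F [-0.9 -0.1 -3.5] M [-0.03 -0.07 -0.02] w 0.05
```

Call:
send_rows --motion '[{"travel": [0.005,0.0015,0.02],"spin": 0.2}]'

```text
time_s: 8.3
tcp_pos: [0.5348, -0.0859, 0.1448]
eef_rot: [-179.5, -0.2, 1.9]
contact_force: [1.6, 0.5, -3.7]
gripper_width: 0.0502
```

```bash
python3 - <<'E'
from h import *
for i in range(3): s=st(3)
E
```

```text
8.45 [ 0.5317 -0.0861  0.1404] [-179.46    0.3     1.81] F [-0.3  1.  -3.3] M [-0.05 -0.1  -0.05] w 0.05
8.6 [ 0.5332 -0.086   0.1419] [-1.7946e+02  1.1000e-01  1.8300e+00] F [ 0.6 -0.6 -3.7] M [-0.06 -0.11  0.01] w 0.0501
8.75 [ 0.5333 -0.086   0.1418] [-1.7945e+02  9.0000e-02  1.8300e+00] F [ 0.  -0.8 -3.2] M [-0.05 -0.11 -0.03] w 0.0498
```

Call:
send_rows --motion '[{"travel": [0,0.0005,0.025],"spin": -0.2}]'

```text
time_s: 8.83
tcp_pos: [0.5369, -0.086, 0.1214]
eef_rot: [-179.5, -0.4, 2.1]
contact_force: [1.6, -0.3, -3.2]
gripper_width: 0.0501
```

```bash
python3 - <<'E'
from h import *
for i in range(2): s=st(3)
E
```

```text
8.98 [ 0.5323 -0.0863  0.1161] [-179.46    0.23    2.02] F [ 0.9  0.  -3.4] M [-0.07 -0.13 -0.01] w 0.0501
9.13 [ 0.5336 -0.0863  0.1177] [-1.7946e+02  6.0000e-02  2.0400e+00] F [ 0.2 -0.6 -3.8] M [-0.01 -0.1  -0.01] w 0.0499
```

Call:
send_rows --motion '[{"travel": [-0.0003,0,0.006],"spin": 0},{"travel": [-0.0003,0,0.006],"spin": 0}]'

```text
time_s: 9.3
tcp_pos: [0.5344, -0.0862, 0.1078]
eef_rot: [-179.5, -0.2, 2.1]
contact_force: [-1.4, -0.1, -3.1]
gripper_width: 0.0498
```

```bash
python3 - <<'E'
from h import *
for i in range(2): s=st(3)
E
```

```text
9.45 [ 0.5339 -0.0862  0.107 ] [-1.7947e+02 -6.0000e-02  2.0500e+00] F [ 0.1  0.4 -3.6] M [-0.04 -0.07  0.04] w 0.0498
9.6 [ 0.5343 -0.0862  0.1075] [-1.7947e+02 -1.0000e-01  2.0600e+00] F [-0.2 -0.7 -4.2] M [-0.11 -0.01  0.07] w 0.0498
```

Call:
send_rows --motion '[{"travel": [-0.0007,0,0.006],"spin": 0},{"travel": [-0.0003,0,0.006],"spin": 0}]'

```text
time_s: 9.77
tcp_pos: [0.534, -0.0861, 0.0961]
eef_rot: [-179.5, -0.2, 2.1]
contact_force: [0.6, -0.0, -3.8]
gripper_width: 0.0498
```

```bash
python3 - <<'E'
from h import *
for i in range(2): s=st(3)
E
```

```text
9.92 [ 0.5335 -0.0862  0.0957] [-1.7948e+02 -1.2000e-01  2.0700e+00] F [ 0.1  0.8 -4.8] M [-0.13 -0.1  -0.02] w 0.0501
10.07 [ 0.5341 -0.0861  0.0964] [-179.48   -0.2     2.08] F [ 0.6 -0.1 -4.2] M [-0.06 -0.05 -0.01] w 0.0501
```

Call:
send_rows --motion '[{"travel": [-0.0005,0,0.006],"spin": 0}]'

```text
time_s: 10.15
tcp_pos: [0.5342, -0.0861, 0.0913]
eef_rot: [-179.5, -0.3, 2.1]
contact_force: [-0.5, 0.3, -4.1]
gripper_width: 0.0501
```

```bash
python3 - <<'E'
from h import *
for i in range(2): s=st(3)
E
```

```text
10.3 [ 0.5336 -0.0861  0.0902] [-179.48   -0.2     2.07] F [ 0.5  0.3 -3.7] M [-0.08 -0.05 -0.03] w 0.0502
10.45 [ 0.5335 -0.086   0.0903] [-179.47   -0.18    2.07] F [ 0.7  0.2 -4.3] M [-0.08 -0.03 -0.02] w 0.0498
```

Call:
send_rows --motion '[{"travel": [0,0,0.003],"spin": 0}]'

```text
time_s: 10.53
tcp_pos: [0.5338, -0.0861, 0.0897]
eef_rot: [-179.5, -0.2, 2.1]
contact_force: [-20.1, 8.8, 50.4]
gripper_width: 0.05
```

```bash
python3 - <<'E'
from h import *
for i in range(2): s=st(3)
E
```

```text
10.68 [ 0.5338 -0.0861  0.0899] [-179.51   -0.26    2.14] F [-9.6  3.5 21. ] M [ 0.81  3.44 -0.02] w 0.0498
10.83 [ 0.5338 -0.0861  0.0899] [-179.51   -0.27    2.13] F [-8.9  3.9 21.6] M [ 0.87  3.36 -0.06] w 0.0502
```

Call:
send_rows --motion '[{"travel": [0,0,0],"spin": 0},{"travel": [0,0,0],"spin": 0},{"travel": [0,0,0],"spin": 0}]' --gripper 1

```text
time_s: 11.08
tcp_pos: [0.5356, -0.0859, 0.0927]
eef_rot: [-179.5, -0.6, 2.2]
contact_force: [-0.3, 0.4, 0.2]
gripper_width: 0.0644
```

```bash
python3 - <<'E'
from h import *
for i in range(2): s=st(3)
print(s["joints"].round(1))
E
```

```text
11.23 [ 0.5352 -0.086   0.0922] [-179.52   -0.5     2.19] F [ 1.  -1.4 -0. ] M [-0.05 -0.01  0.02] w 0.0763
11.38 [ 0.535  -0.086   0.0919] [-179.52   -0.46    2.19] F [ 0.1 -0.5  0.6] M [-0.09  0.05 -0.06] w 0.0858
[ 11.3  15.3 -26.3  -0.5 -47.9  81.3]
```

Call:
send_rows --motion '[{"travel": [0,0,-0.037],"spin": 0},{"travel": [0,0,-0.037],"spin": 0},{"travel": [0,0,-0.037],"spin": 0},{"travel": [0,0,-0.037],"spin": 0}]'

```text
time_s: 11.72
tcp_pos: [0.5282, -0.0878, 0.2347]
eef_rot: [-179.6, 0.8, 2.1]
contact_force: [0.8, 0.9, 0.6]
gripper_width: 0.0876
```

Call:
send_rows --motion '[{"travel": [-0.038,0,0],"spin": 0},{"travel": [-0.038,0,0],"spin": 0},{"travel": [-0.02,0,0],"spin": 0}]'

```text
time_s: 11.97
tcp_pos: [0.4389, -0.0913, 0.244]
eef_rot: [-179.6, -0.1, 2.1]
contact_force: [-0.2, -0.9, -0.5]
gripper_width: 0.0876
```

```bash
python3 - <<'E'
from h import *
for i in range(2): s=st(2)
c,f=cam("wrist"); im,d=r.capture("wrist"); P=cloud(c,f,d); x,y,z=P[...,0],P[...,1],P[...,2]
cv2.imwrite("pics/w4.png",im)
m=(abs(x-.535)<.05)&(abs(y+.087)<.04)&(d>0)
print(np.histogram(z[m],bins=np.arange(.07,.2,.005)))
for a,b in((.1195,.127),(.128,.135)):
    t=m&(z>a)&(z<b); q=P[t]; print(rect(P,t),np.median(q[:,2]),np.degrees(np.linalg.lstsq(np.c_[q[:,:2],np.ones(len(q))],q[:,2],rcond=None)[0][:2]))
c,f,im,d=look("top",["knob_mid","hub_foot","hub_mid"]); P=cloud(c,f,d); x,y,z=P[...,0],P[...,1],P[...,2]
k=(abs(x-.444)<.04)&(abs(y+.089)<.04)&(z>.165)&(z<.2); print(rect(P,k) if k.any() else 0)
E
```

```text
12.07 [ 0.4382 -0.0913  0.2439] [-1.7962e+02 -1.0000e-01  2.1500e+00] F [ 0.9 -0.4 -0.5] M [-0.07 -0.13 -0.01] w 0.0875
12.17 [ 0.4407 -0.0911  0.2435] [-1.7966e+02 -8.0000e-02  2.1700e+00] F [0.7 0.3 0.2] M [-0.04 -0.06  0.03] w 0.0878
(array([   4, 4485,  368,    2,    0,    0,    0,    0,    0,    5, 1952,
       1149, 2000,    0,    0,    0,    0,    0,    0,    0,    0,    0,
          0,    0,    0]), array([0.07 , 0.075, 0.08 , 0.085, 0.09 , 0.095, 0.1  , 0.105, 0.11 ,
       0.115, 0.12 , 0.125, 0.13 , 0.135, 0.14 , 0.145, 0.15 , 0.155,
       0.16 , 0.165, 0.17 , 0.175, 0.18 , 0.185, 0.19 , 0.195]))
((525.2, -87.4), (67.1, 50.2), 1.7, np.int64(1969)) 0.12230252527527125 [0.00068341 0.01800328]
((521.3, -87.5), (73.3, 25.8), 2.1, np.int64(3077)) 0.13035626767971464 [ 0.35945832 -0.04172009]
top knob_mid 0.65 (228, 221) [0.5114 0.2324 0.0749]
top hub_foot 0.66 (238, 191) [0.5987 0.2203 0.0023]
top hub_foot 0.52 (349, 215) [ 0.5285 -0.0874  0.0869]
top hub_mid 0.76 (236, 189) [0.6026 0.2229 0.0208]
top hub_mid 0.65 (350, 213) [ 0.5311 -0.0887  0.108 ]
0
```

View pics/w4.png

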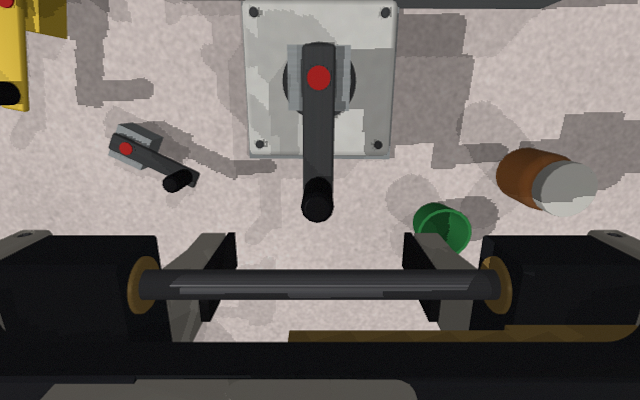

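Call:
send_rows --motion '[{"travel": [0.0027,-0.001,0.034],"spin": 0},{"travel": [0,0,0.034],"spin": 0},{"travel": [0,0,0.033],"spin": 0}]'

```text
time_s: 12.67
tcp_pos: [0.4513, -0.0891, 0.145]
eef_rot: [-179.7, -0.7, 2.2]
contact_force: [0.8, -0.6, -0.9]
gripper_width: 0.0874
```

```bash
cat > crank.py <<'E'
from h import *
import sys
C=np.array([.5333,-.0871])
def nxt(step,n=5,z0=.142,lead=0):
    s=r.get_state(); T=s["tcp_pos"]; e=s["eef_rot"]; M=R.from_euler("xyz",e,degrees=True).as_matrix()
    G=T-.019*M[:,2]; v=G[:2]-C; th=np.arctan2(v[1],v[0]); 
    print("t",round(s["time_s"],2),"ang",np.degrees(th).round(1),"rad",(np.hypot(*v)*1000).round(1),"tcp",T.round(4),e.round(2),"F",s["contact_force"].round(1),"w",round(s["gripper_width"],4),"j",s["joints"].round(0))
    p=np.r_[G[:2],T[2]]
    for i in range(1,n+1):
        a=th+np.radians(step*i+lead); q=np.r_[C+.09*np.array([np.cos(a),np.sin(a)]),z0]
        print((M.T@(q-p)).round(4).tolist()); p=q
E
python3 - <<'E'
from h import *
st(3); st(3)
from crank import nxt
nxt(7)
E
```

```text
12.82 [ 0.4487 -0.0896  0.144 ] [-179.76   -0.26    2.19] F [0.2 0.5 0.6] M [-0.1  -0.09 -0.04] w 0.0875
12.97 [ 0.4515 -0.0891  0.1475] [-179.71   -0.73    2.23] F [ 0.7 -0.5 -0.1] M [-0.01 -0.    0.03] w 0.0876
t 12.97 ang -178.5 rad 82.1 tcp [ 0.4515 -0.0891  0.1475] [-179.71   -0.73    2.23] F [ 0.7 -0.5 -0.1] w 0.0876 j [ 13.   4. -32.  -0. -53.  79.]
[-0.0075, 0.0109, 0.0054]
[0.0019, 0.0108, -0.0]
[0.0032, 0.0105, -0.0]
[0.0044, 0.0101, 0.0]
[0.0056, 0.0094, 0.0]
```

Call:
send_rows --motion '[{"travel": [-0.0078,0.001,0.005],"spin": 0}]' --gripper -1 --squeeze 25

```text
time_s: 13.05
tcp_pos: [0.4463, -0.0901, 0.1447]
eef_rot: [-179.7, -1.0, 2.3]
contact_force: [0.1, 0.5, -0.2]
gripper_width: 0.085
```

```bash
python3 - <<'E'
from h import *
st(4); st(8); st(6)
from crank import nxt
nxt(7)
E
```

```text
13.25 [ 0.4439 -0.0904  0.1432] [-179.69   -0.82    2.23] F [ 0.7  0.8 -0.1] M [-0.03  0.03 -0.03] w 0.0704
13.65 [ 0.4438 -0.0904  0.1424] [-179.7    -0.73    2.22] F [ 0.2  0.4 -0.7] M [-0.08  0.08 -0.02] w 0.0388
13.95 [ 0.4438 -0.0904  0.1424] [-179.71   -0.72    2.23] F [ 0.8  0.2 -0.9] M [-0.07 -0.06  0.06] w 0.0236
t 13.95 ang -177.8 rad 89.8 tcp [ 0.4438 -0.0904  0.1424] [-179.71   -0.72    2.23] F [ 0.8  0.2 -0.9] w 0.0236 j [ 13.   3. -34.  -0. -52.  79.]
[0.0004, 0.011, 0.0003]
[0.002, 0.0108, -0.0]
[0.0033, 0.0105, -0.0]
[0.0045, 0.01, 0.0]
[0.0057, 0.0094, 0.0]
```

Call:
send_rows --motion '[{"travel": [0.0005,0.011,0],"spin": 0},{"travel": [0.002,0.011,0],"spin": 0},{"travel": [0.0033,0.0105,0],"spin": 0},{"travel": [0.0045,0.01,0],"spin": 0},{"travel": [0.0057,0.0094,0],"spin": 0}]'

```text
time_s: 14.37
tcp_pos: [0.4615, -0.1408, 0.1422]
eef_rot: [-179.5, -0.7, 2.4]
contact_force: [0.7, 4.8, 0.0]
gripper_width: 0.0233
```

```bash
python3 - <<'E'
from crank import nxt
nxt(9)
E
```

```text
t 14.37 ang -143.2 rad 90.0 tcp [ 0.4615 -0.1408  0.1422] [-179.55   -0.74    2.36] F [0.7 4.8 0. ] w 0.0233 j [  6.   6. -30.  -1. -53.  87.]
[0.0088, 0.011, 0.0003]
[0.0105, 0.0095, 0.0001]
[0.0118, 0.0077, 0.0001]
[0.0129, 0.0058, 0.0001]
[0.0136, 0.0037, 0.0001]
```

Call:
send_rows --motion '[{"travel": [0.0088,0.011,0.0003],"spin": 0},{"travel": [0.0105,0.0095,0],"spin": 0},{"travel": [0.0118,0.0077,0],"spin": 0},{"travel": [0.0129,0.0058,0],"spin": 0},{"travel": [0.0136,0.0037,0],"spin": 0}]'

```text
time_s: 14.78
tcp_pos: [0.52, -0.1762, 0.1414]
eef_rot: [-179.2, -0.5, 2.2]
contact_force: [-3.7, 8.5, 5.2]
gripper_width: 0.0234
```

```bash
python3 - <<'E'
from crank import nxt
nxt(9)
E
```

```text
t 14.78 ang -98.5 rad 90.3 tcp [ 0.52   -0.1762  0.1414] [-179.19   -0.48    2.23] F [-3.7  8.5  5.2] w 0.0234 j [  1.  13. -22.  -1. -55.  92.]
[0.0141, 0.0012, -0.0005]
[0.0141, -0.0007, 0.0001]
[0.0138, -0.0029, 0.0002]
[0.0132, -0.005, 0.0002]
[0.0123, -0.007, 0.0002]
```

Call:
send_rows --motion '[{"travel": [0.0141,0.0012,-0.0005],"spin": 0},{"travel": [0.0141,-0.0007,0],"spin": 0},{"travel": [0.0138,-0.0029,0],"spin": 0},{"travel": [0.0132,-0.005,0],"spin": 0},{"travel": [0.0123,-0.007,0],"spin": 0}]'

```text
time_s: 15.2
tcp_pos: [0.583, -0.1622, 0.1413]
eef_rot: [-179.2, 0.5, 2.0]
contact_force: [-5.3, -1.1, 5.2]
gripper_width: 0.0234
```

```bash
python3 - <<'E'
from crank import nxt
nxt(9)
E
```

```text
t 15.2 ang -56.5 rad 90.4 tcp [ 0.583  -0.1622  0.1413] [-179.17    0.48    2.03] F [-5.3 -1.1  5.2] w 0.0234 j [  2.  18. -14.  -1. -58.  90.]
[0.0112, -0.0086, -0.0007]
[0.01, -0.01, 0.0001]
[0.0083, -0.0114, 0.0001]
[0.0064, -0.0126, 0.0001]
[0.0044, -0.0134, 0.0002]
```

Call:
send_rows --motion '[{"travel": [0.0112,-0.0086,-0.0007],"spin": 0},{"travel": [0.01,-0.01,0],"spin": 0},{"travel": [0.0083,-0.0114,0],"spin": 0},{"travel": [0.0064,-0.0126,0],"spin": 0},{"travel": [0.0044,-0.0134,0],"spin": 0}]'

```text
time_s: 15.62
tcp_pos: [0.6213, -0.1084, 0.1413]
eef_rot: [-179.5, 1.0, 1.8]
contact_force: [-2.6, -2.1, 1.5]
gripper_width: 0.0235
```

```bash
python3 - <<'E'
from crank import nxt
nxt(9)
E
```

```text
t 15.62 ang -13.6 rad 90.9 tcp [ 0.6213 -0.1084  0.1413] [-179.49    1.02    1.85] F [-2.6 -2.1  1.5] w 0.0235 j [  7.  21. -10.  -1. -60.  85.]
[0.0018, -0.0141, -0.0006]
[0.0005, -0.0141, 0.0001]
[-0.0017, -0.014, 0.0002]
[-0.0039, -0.0136, 0.0002]
[-0.006, -0.0128, 0.0002]
```

Call:
send_rows --motion '[{"travel": [0.0018,-0.0141,-0.0006],"spin": 0},{"travel": [0.0005,-0.0141,0],"spin": 0},{"travel": [-0.0017,-0.014,0],"spin": 0},{"travel": [-0.0039,-0.0136,0],"spin": 0},{"travel": [-0.006,-0.0128,0],"spin": 0}]'

```text
time_s: 16.03
tcp_pos: [0.6077, -0.0325, 0.1405]
eef_rot: [-179.5, 1.3, 1.9]
contact_force: [-5.6, -3.2, 0.6]
gripper_width: 0.0236
```

```bash
python3 - <<'E'
from crank import nxt
nxt(9)
E
```

```text
t 16.03 ang 36.0 rad 92.6 tcp [ 0.6077 -0.0325  0.1405] [-179.49    1.34    1.86] F [-5.6 -3.2  0.6] w 0.0236 j [ 15.  19. -13.  -1. -59.  78.]
[-0.011, -0.0096, -0.0012]
[-0.0104, -0.0095, 0.0003]
[-0.0118, -0.0078, 0.0003]
[-0.0129, -0.0058, 0.0004]
[-0.0136, -0.0037, 0.0004]
```

Call:
send_rows --motion '[{"travel": [-0.0105,-0.0094,-0.0012],"spin": 0},{"travel": [-0.0104,-0.0095,0],"spin": 0},{"travel": [-0.0118,-0.0078,0],"spin": 0},{"travel": [-0.0129,-0.0058,0],"spin": 0},{"travel": [-0.0136,-0.0037,0],"spin": 0}]'

```text
time_s: 16.45
tcp_pos: [0.5358, 0.006, 0.1414]
eef_rot: [-179.8, 2.3, 2.1]
contact_force: [-3.6, -18.1, 1.2]
gripper_width: 0.0235
```

```bash
python3 - <<'E'
from crank import nxt
nxt(9)
E
```

```text
t 16.45 ang 88.0 rad 93.1 tcp [0.5358 0.006  0.1414] [-179.84    2.25    2.11] F [ -3.6 -18.1   1.2] w 0.0235 j [ 21.  13. -21.  -1. -58.  72.]
[-0.0144, 0.0032, -0.0001]
[-0.0139, 0.0023, 0.0005]
[-0.0134, 0.0045, 0.0005]
[-0.0125, 0.0065, 0.0005]
[-0.0114, 0.0084, 0.0004]
```

Call:
send_rows --motion '[{"travel": [-0.0135,0.0035,0],"spin": 0},{"travel": [-0.013,0.0028,0],"spin": 0},{"travel": [-0.0125,0.0045,0],"spin": 0},{"travel": [-0.0118,0.0065,0],"spin": 0},{"travel": [-0.0105,0.008,0],"spin": 0}]'

```text
time_s: 16.87
tcp_pos: [0.4691, -0.0222, 0.1445]
eef_rot: [179.7, 2.2, 2.5]
contact_force: [10.5, -13.9, -8.8]
gripper_width: 0.0233
```

```bash
python3 - <<'E'
from crank import nxt
nxt(9)
E
```

```text
t 16.87 ang 134.3 rad 90.9 tcp [ 0.4691 -0.0222  0.1445] [179.74   2.21   2.51] F [ 10.5 -13.9  -8.8] w 0.0233 j [ 21.   7. -29.  -1. -56.  72.]
[-0.0091, 0.0108, 0.0029]
[-0.008, 0.0116, 0.0004]
[-0.0061, 0.0127, 0.0003]
[-0.0041, 0.0135, 0.0002]
[-0.0019, 0.014, 0.0001]
```

Call:
send_rows --motion '[{"travel": [-0.0091,0.0108,0.0035],"spin": 0},{"travel": [-0.008,0.0116,0.0008],"spin": 0},{"travel": [-0.0061,0.0127,0.0005],"spin": 0},{"travel": [-0.0041,0.0135,0.0002],"spin": 0},{"travel": [-0.0019,0.014,0],"spin": 0}]'

```text
time_s: 17.28
tcp_pos: [0.442, -0.0857, 0.1427]
eef_rot: [179.9, 1.6, 2.8]
contact_force: [4.3, 1.1, -4.5]
gripper_width: 0.0237
```

```bash
python3 - <<'E'
from crank import nxt
nxt(9)
E
```

```text
t 17.28 ang 179.1 rad 90.8 tcp [ 0.442  -0.0857  0.1427] [179.93   1.55   2.82] F [ 4.3  1.1 -4.5] w 0.0237 j [ 14.   5. -32.  -0. -55.  79.]
[0.001, 0.0142, 0.0007]
[0.0024, 0.0139, -0.0]
[0.0045, 0.0134, -0.0001]
[0.0066, 0.0125, -0.0002]
[0.0084, 0.0113, -0.0002]
```

Call:
send_rows --motion '[{"travel": [0.001,0.0142,0.0013],"spin": 0},{"travel": [0.0024,0.0139,0],"spin": 0},{"travel": [0.0045,0.0134,0],"spin": 0},{"travel": [0.0066,0.0125,0],"spin": 0},{"travel": [0.0084,0.0113,0],"spin": 0}]'

```text
time_s: 17.7
tcp_pos: [0.4686, -0.1504, 0.1417]
eef_rot: [-179.6, 1.1, 2.7]
contact_force: [1.7, 8.3, 1.5]
gripper_width: 0.0234
```

```bash
python3 - <<'E'
from crank import nxt
nxt(9)
E
```

```text
t 17.7 ang -135.4 rad 90.4 tcp [ 0.4686 -0.1504  0.1417] [-179.59    1.05    2.74] F [1.7 8.3 1.5] w 0.0234 j [  5.   8. -28.  -1. -55.  88.]
[0.0105, 0.0095, -0.0006]
[0.0116, 0.008, -0.0003]
[0.0127, 0.0061, -0.0003]
[0.0135, 0.004, -0.0003]
[0.014, 0.0019, -0.0003]
```

Call:
send_rows --motion '[{"travel": [0.0105,0.0095,-0.0005],"spin": 0},{"travel": [0.0116,0.008,-0.0002],"spin": 0},{"travel": [0.0127,0.0061,-0.0002],"spin": 0},{"travel": [0.0135,0.004,-0.0002],"spin": 0},{"travel": [0.014,0.0019,-0.0002],"spin": 0}]'

```text
time_s: 18.12
tcp_pos: [0.5288, -0.1771, 0.1411]
eef_rot: [-179.0, 1.4, 2.5]
contact_force: [-5.4, 3.9, 7.7]
gripper_width: 0.0233
```

```bash
python3 - <<'E'
from crank import nxt
nxt(9)
E
```

```text
t 18.12 ang -92.6 rad 90.4 tcp [ 0.5288 -0.1771  0.1411] [-179.04    1.39    2.47] F [-5.4  3.9  7.7] w 0.0233 j [  1.  15. -19.  -1. -57.  92.]
[0.0141, -0.0003, -0.0013]
[0.014, -0.0021, -0.0003]
[0.0135, -0.0042, -0.0003]
[0.0126, -0.0063, -0.0002]
[0.0115, -0.0082, -0.0001]
```

Call:
send_rows --motion '[{"travel": [0.0141,-0.0003,-0.0012],"spin": 0},{"travel": [0.014,-0.0021,-0.0002],"spin": 0},{"travel": [0.0135,-0.0042,-0.0002],"spin": 0},{"travel": [0.0126,-0.0063,-0.0002],"spin": 0},{"travel": [0.0115,-0.0082,0],"spin": 0}]'

```text
time_s: 18.53
tcp_pos: [0.588, -0.158, 0.1413]
eef_rot: [-179.0, 2.2, 2.2]
contact_force: [-2.6, -5.8, 3.8]
gripper_width: 0.0233
```

```bash
python3 - <<'E'
from crank import nxt
nxt(9)
E
```

```text
t 18.53 ang -52.1 rad 90.3 tcp [ 0.588  -0.158   0.1413] [-179.05    2.23    2.24] F [-2.6 -5.8  3.8] w 0.0233 j [  3.  20. -12.  -1. -61.  90.]
[0.0106, -0.0094, -0.0009]
[0.0092, -0.0107, -0.0002]
[0.0074, -0.012, -0.0001]
[0.0055, -0.013, 0.0]
[0.0034, -0.0137, 0.0001]
```

Call:
send_rows --motion '[{"travel": [0.0106,-0.0094,-0.0008],"spin": 0},{"travel": [0.0092,-0.0107,-0.0001],"spin": 0},{"travel": [0.0074,-0.012,0],"spin": 0},{"travel": [0.0055,-0.013,0],"spin": 0},{"travel": [0.0034,-0.0137,0],"spin": 0}]'

```text
time_s: 18.95
tcp_pos: [0.6219, -0.1021, 0.1414]
eef_rot: [-179.3, 2.5, 2.0]
contact_force: [0.9, -2.8, 1.8]
gripper_width: 0.023
```

```bash
python3 - <<'E'
from crank import nxt
nxt(8)
E
```

```text
t 18.95 ang -9.7 rad 90.7 tcp [ 0.6219 -0.1021  0.1414] [-179.27    2.5     2.01] F [ 0.9 -2.8  1.8] w 0.023 j [  8.  22.  -9.  -1. -62.  85.]
[0.001, -0.0126, -0.0005]
[-0.0001, -0.0126, 0.0002]
[-0.0018, -0.0124, 0.0002]
[-0.0035, -0.012, 0.0003]
[-0.0052, -0.0114, 0.0004]
```

Call:
send_rows --motion '[{"travel": [0.0005,-0.0126,-0.0005],"spin": 0},{"travel": [-0.0006,-0.0126,0.0002],"spin": 0},{"travel": [-0.0023,-0.0122,0.0002],"spin": 0},{"travel": [-0.004,-0.0117,0.0003],"spin": 0},{"travel": [-0.0057,-0.011,0.0004],"spin": 0}]'

```text
time_s: 19.37
tcp_pos: [0.6076, -0.035, 0.1417]
eef_rot: [-179.2, 2.4, 2.0]
contact_force: [-1.5, -0.7, 2.4]
gripper_width: 0.0234
```

```bash
python3 - <<'E'
from crank import nxt
nxt(8)
E
```

```text
t 19.37 ang 34.6 rad 91.2 tcp [ 0.6076 -0.035   0.1417] [-179.15    2.41    2.04] F [-1.5 -0.7  2.4] w 0.0234 j [ 14.  20. -12.  -2. -61.  79.]
[-0.0085, -0.0094, 0.0002]
[-0.0088, -0.0089, 0.0005]
[-0.01, -0.0076, 0.0005]
[-0.0109, -0.0062, 0.0006]
[-0.0117, -0.0046, 0.0006]
```

Call:
send_rows --motion '[{"travel": [-0.0087,-0.009,0.0003],"spin": 0},{"travel": [-0.0091,-0.0084,0.0005],"spin": 0},{"travel": [-0.0102,-0.0071,0.0005],"spin": 0},{"travel": [-0.011,-0.0056,0.0006],"spin": 0},{"travel": [-0.0117,-0.004,0.0006],"spin": 0}]'

```text
time_s: 19.78
tcp_pos: [0.5467, 0.0034, 0.142]
eef_rot: [-179.1, 2.7, 2.2]
contact_force: [-3.4, -4.5, 4.3]
gripper_width: 0.0231
```

```bash
python3 - <<'E'
from crank import nxt
nxt(8)
E
```

```text
t 19.78 ang 81.0 rad 91.4 tcp [0.5467 0.0034 0.142 ] [-179.11    2.7     2.2 ] F [-3.4 -4.5  4.3] w 0.0231 j [ 20.  14. -19.  -2. -59.  74.]
[-0.0127, -0.0002, 0.0006]
[-0.0125, 0.0002, 0.0006]
[-0.0124, 0.0019, 0.0006]
[-0.012, 0.0036, 0.0005]
[-0.0114, 0.0053, 0.0005]
```

Call:
send_rows --motion '[{"travel": [-0.0127,0.0003,0.0008],"spin": 0},{"travel": [-0.0125,0.0007,0.0008],"spin": 0},{"travel": [-0.0123,0.0024,0.0007],"spin": 0},{"travel": [-0.0118,0.0041,0.0006],"spin": 0},{"travel": [-0.0111,0.0057,0.0006],"spin": 0}]'

```text
time_s: 20.2
tcp_pos: [0.4753, -0.0149, 0.1422]
eef_rot: [-179.6, 3.0, 2.5]
contact_force: [9.6, -15.8, -5.9]
gripper_width: 0.0235
```

```bash
python3 - <<'E'
from crank import nxt
nxt(7)
E
```

```text
t 20.2 ang 128.3 rad 91.9 tcp [ 0.4753 -0.0149  0.1422] [-179.58    3.05    2.47] F [  9.6 -15.8  -5.9] w 0.0235 j [ 21.   8. -28.  -2. -57.  73.]
[-0.0074, 0.0085, 0.0006]
[-0.0076, 0.0079, 0.0003]
[-0.0066, 0.0088, 0.0003]
[-0.0054, 0.0095, 0.0002]
[-0.0042, 0.0101, 0.0002]
```

Call:
send_rows --motion '[{"travel": [-0.0065,0.0088,0.0015],"spin": 0},{"travel": [-0.007,0.0082,0.0006],"spin": 0},{"travel": [-0.006,0.009,0.0005],"spin": 0},{"travel": [-0.0048,0.0096,0.0003],"spin": 0},{"travel": [-0.0036,0.0101,0.0002],"spin": 0}]'

```text
time_s: 20.62
tcp_pos: [0.4433, -0.0642, 0.142]
eef_rot: [-179.7, 2.7, 2.6]
contact_force: [6.8, -1.1, -4.0]
gripper_width: 0.0238
```

```bash
python3 - <<'E'
from crank import nxt
nxt(5,4)
E
```

```text
t 20.62 ang 165.6 rad 92.0 tcp [ 0.4433 -0.0642  0.142 ] [-179.66    2.74    2.62] F [ 6.8 -1.1 -4. ] w 0.0238 j [ 16.   5. -31.  -1. -56.  77.]
[-0.0001, 0.0082, -0.0001]
[-0.0013, 0.0077, 0.0]
[-0.0006, 0.0078, -0.0]
[0.0001, 0.0079, -0.0]
```

Call:
send_rows --motion '[{"travel": [0.0005,0.0082,0.0005],"spin": 0},{"travel": [-0.0008,0.0077,0],"spin": 0},{"travel": [-0.0003,0.006,0],"spin": 0}]'

```text
time_s: 20.87
tcp_pos: [0.4406, -0.0875, 0.1415]
eef_rot: [-179.6, 2.8, 2.6]
contact_force: [3.5, 0.8, 0.8]
gripper_width: 0.0238
```

```bash
python3 - <<'E'
from crank import *
nxt(1,1)
st(5)
nxt(3,2)
E
```

```text
t 20.87 ang -179.7 rad 91.8 tcp [ 0.4406 -0.0875  0.1415] [-179.59    2.77    2.6 ] F [3.5 0.8 0.8] w 0.0238 j [ 13.   5. -31.  -1. -56.  80.]
[0.0017, 0.0016, -0.0006]
21.12 [ 0.4406 -0.0872  0.1414] [-179.63    2.86    2.59] F [0.9 0.3 2.8] M [-0.21 -0.53 -0.06] w 0.0236
t 21.12 ang -179.9 rad 91.8 tcp [ 0.4406 -0.0872  0.1414] [-179.63    2.86    2.59] F [0.9 0.3 2.8] w 0.0236 j [ 13.   5. -31.  -1. -56.  80.]
[0.0017, 0.0048, -0.0007]
[0.0002, 0.0047, -0.0]
```

Call:
send_rows --motion '[{"travel": [0.001,0.0015,0],"spin": 0}]' --gripper 1

```text
time_s: 21.2
tcp_pos: [0.4409, -0.0883, 0.141]
eef_rot: [-179.6, 2.9, 2.6]
contact_force: [-0.0, 0.5, 0.6]
gripper_width: 0.0262
```

```bash
python3 - <<'E'
from h import *
st(8); st(8)
E
```

```text
21.6 [ 0.4414 -0.0885  0.1411] [-179.63    2.88    2.6 ] F [-1.3 -0.3  0.1] M [-0.09 -0.15 -0.03] w 0.0566
22.0 [ 0.4416 -0.0886  0.1413] [-179.63    2.85    2.59] F [-0.8  0.5 -0.8] M [-0.12 -0.17  0.04] w 0.0855
```

Call:
send_rows --motion '[{"travel": [0,0,-0.035],"spin": 0},{"travel": [0,0,-0.035],"spin": 0},{"travel": [0,0,-0.035],"spin": 0}]'

```text
time_s: 22.25
tcp_pos: [0.4416, -0.0894, 0.242]
eef_rot: [-179.7, 3.8, 2.5]
contact_force: [1.5, 1.5, -0.3]
gripper_width: 0.0879
```

```bash
python3 - <<'E'
from h import *
for i in range(2): s=st(3)
for n in ("wrist","top"):
    c,f=cam(n); im,d=r.capture(n); P=cloud(c,f,d); x,y,z=P[...,0],P[...,1],P[...,2]
    m=(abs(x-.535)<.05)&(abs(y+.087)<.04)&(d>0); cv2.imwrite(f"pics/{n}5.png",im)
    for a,b in((.1195,.127),(.128,.135)):
        t=m&(z>a)&(z<b); q=P[t]; print(n,rect(P,t),np.median(q[:,2]),np.degrees(np.linalg.lstsq(np.c_[q[:,:2],np.ones(len(q))],q[:,2],rcond=None)[0][:2]))
look("top",["tray_mid","colour_pot","jar","brush","spindle_foot"])
a=cv2.resize(cv2.imread("pics/top5.png")[130:330,200:480],None,fx=2.5,fy=2.5); cv2.imwrite("pics/top5c.png",a)
E
```

```text
22.4 [ 0.4445 -0.0892  0.2442] [-179.62    3.3     2.53] F [ 0.  -0.6 -1. ] M [-0.05 -0.13 -0.04] w 0.0878
22.55 [ 0.4421 -0.0893  0.2407] [-179.64    3.7     2.51] F [-0.5 -0.5 -0.7] M [ 0.03 -0.22  0.  ] w 0.0877
wrist ((527.3, -88.1), (60.7, 50.1), 0.0, np.int64(2121)) 0.12228703851373857 [0.04101787 0.18545724]
wrist ((521.2, -88.0), (72.5, 25.7), 0.2, np.int64(3286)) 0.13034204641648103 [ 0.31540452 -0.21021533]
top ((0.0, 0.0), (0.0, 0.0), 0.0, np.int64(0)) nan [0. 0.]
top ((0.0, 0.0), (0.0, 0.0), 0.0, np.int64(0)) nan [0. 0.]
top tray_mid 0.8 (329, 166) [ 0.668  -0.0347  0.0295]
top colour_pot 0.63 (403, 276) [ 0.3698 -0.2418 -0.002 ]
top jar 0.67 (438, 251) [ 0.4389 -0.3397  0.0015]
top brush 0.8 (190, 156) [0.6982 0.3604 0.0013]
  return _methods._mean(a, axis=axis, dtype=dtype,
  ret = ret.dtype.type(ret / rcount)
```

View pics/top5c.png

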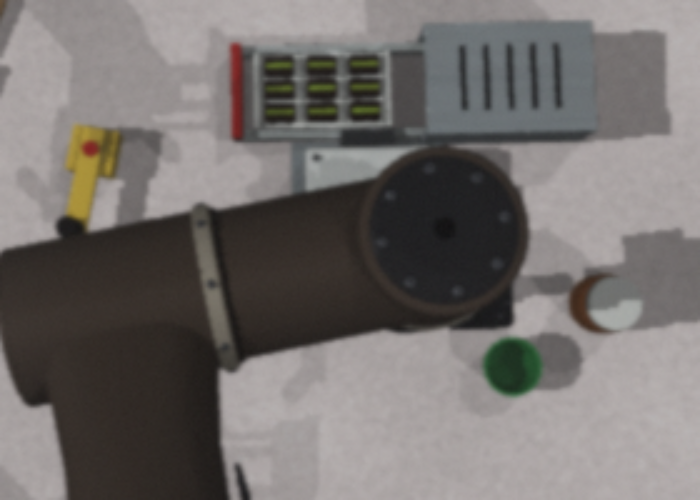

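```bash
python3 - <<'E'
from h import *
st(4); print(r.close_job())
E
```

```text
23.15 [ 0.4427 -0.0893  0.2415] [-179.65    3.64    2.52] F [-0.1  0.3  0.3] M [-0.03 -0.19 -0.02] w 0.0877
the job is handed in; nothing more can be done
None
```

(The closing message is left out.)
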